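Tighten the recessed clamp nut of a stake holder with the long socket key

TASK

The stake in the grey stake holder is loose. Take the long socket key out of its wooden stand, lower it down the deep bore onto the hexagon nut at the bottom, and turn the nut clockwise (seen from above) until it comes to its stop, about a fifth of a turn. Then draw the key out and stand it upright in its hole in the stand again, fully down; leave the short key and the other things on the bench where they are.

Things in the scene. Friction and masses are not known exactly. Their poses are not given: they have to be found in the camera images.
- long_key_grip (a point): Handle centre of the long steel socket key (loose, 0.22 kg), 150 mm above its foot. The key is 170 mm tall, stands upright, socket down, z up: a flat handle plate 56 mm wide (x), 12 mm thick (y), 40 mm high; below it a 14 mm round stem, then the hexagon socket, 25.7 mm over outer flats, 29.7 mm over corners
- long_key_socket (a point): Centre of the open foot of the long key's socket, 150 mm below the handle centre, same axes. Hexagon hollow 22 mm deep, 20.5 mm across flats; flats face the key's x and every 60 degrees from it, so it fits the nut when the key's yaw equals the nut's yaw plus any multiple of 60 degrees, give or take about 9 degrees (the play when turning)
- short_key_grip (a point): centre of the handle of the short socket key (bystander, loose): the same handle and socket, but only 100 mm tall and too short to reach the nut; this point lies 80 mm above its foot
- bore_mouth (a point): Centre of the bore's mouth in the top of the stake holder, a fixed grey cast block 80 x 80 x 110 mm high. The bore is round, upright, 34 mm in diameter with a 4 mm chamfer, 90 mm deep. On the holder's -y side stand, up to 120 mm high, a steel stake (79 mm from the bore axis) and a sliding steel cheek
- nut_seat (a point): centre of the flat floor of the bore, 20 mm above the bench, 90 mm below the mouth; the key is fully on the nut when its foot rests here (handle centre then 170 mm above the bench)
- nut_face (a point): Top centre of the hexagon clamp nut, 17 mm above the bore floor; the axes turn with the nut about the upright bore axis. 19 mm across flats, hexagon 12 mm high under a 5 mm cone; flats face its x and every 60 degrees from it. The nut does not move up or down
- clamp_nut (a joint): angle of the nut, rad: 0 is slackest, grows as it is turned clockwise seen from above, hard stop at 1.2 (tight). It takes about 0.12 N m to turn and stays where it is left
- cheek (a joint): slide of the cheek towards the stake, m; driven by the nut, 0 slack to 0.0057 against the stake when the nut is tight
- hole_a (a point): Centre of the floor of the stand's first hole, 15 mm above the bench. The stand is a fixed dark wooden block 150 (its x) x 60 x 50 mm high with two round blind holes 80 mm apart along its x, 33 mm in diameter, 35 mm deep, 3 mm chamfer; one holds the long key, the other the short one, either way round
- hole_b (a point): centre of the floor of the stand's second hole, 80 mm from the first towards the stand's +x, same size
- scrap_tin: bystander: small red tin, 56 mm across, 58 mm high; origin at the centre of its underside
- filing_block: bystander: worn hardwood block 55 x 119 x 39 mm; origin at the centre of its underside
Mind the look-alikes: they are no part of the job. Leave any orange look-alike of the part that bears long_key_grip alone.

How it is judged (in metres and radians):
On the way, in this order (a step that is already met when the one before it is completed fails the run):
1. the long key's socket is fully down on the nut (distance between long_key_socket and nut_seat below 0.005 m), for 0.2 s.
2. the nut has been turned tight with the key on it (value of joint clamp_nut above 1.08 rad and distance between long_key_socket and nut_seat below 0.008 m), for 0.2 s.
At the end, for the whole second after the job is handed in: The nut is within 0.12 rad of its stop (above 1.08 of 1.2 rad); the long key stands at rest in a hole of the stand, its foot within 8 mm of the centre of the hole's floor, within 0.12 rad of upright; the short key, the tin and the filing block are within 25 mm of where they began (value of joint clamp_nut above 1.08 rad and (distance between long_key_socket and hole_a below 0.008 m or distance between long_key_socket and hole_b below 0.008 m) and angle between long_key_grip's own z axis and vertical below 0.12 rad and linear speed of long_key below 0.02 m/s and distance of each of short_key_grip, scrap_tin, filing_block from where it was at the start of the episode below 0.025 m); the robot touches nothing.
It fails at once if the short key is moved more than 25 mm (distance of short_key_grip from where it was at the start of the episode above 0.025 m).
It fails at once if the tin is moved more than 25 mm (distance of scrap_tin from where it was at the start of the episode above 0.025 m).
It fails at once if the wooden filing block is moved more than 25 mm (distance of filing_block from where it was at the start of the episode above 0.025 m).
It also fails if it takes over 66 s, if anything falls off the work surface, if the arm or the gripper's body presses on something with over 40 N, if the wrist force passes 120 N, or if a joint passes its speed limit or range.

ROBOT

A 6-joint arm with a two-finger parallel gripper is mounted at the origin on a cart in front of the work surface, level with it; the furniture and walls round the work are solid. World frame = base frame: x ahead of the robot, y to its left, z up, the work surface at z = 0. Lengths are in mm, angles in rad, forces in N, time in s.
With the tool pointing down it reaches from about 300 to 750 mm from the base axis. Payload 8.5 kg.
Tool frame: the origin (TCP) lies midway between the tips of the shut fingers; the grasp point (between the pads) lies 19 mm behind it; z points along the fingers, y is the direction in which the jaws open and shut (so a half turn about z gives the same grasp; the last joint's range is limited). The gripper opens to 88 mm and grips with 3 to 60 N. Pads are 18 mm wide; open, the fingers measure 123 mm over their backs; the gripper's body (75 mm by 187 mm) begins 45 mm behind the grasp point.
Start: joints at [0.938, 0.381, 1.297, -0, 1.464, -0.215], TCP at [223.152, 502.676, 238.748] pointing down, gripper open.
Joint ranges: [-3.11, 3.11], [-0.89, 2.33], [0.22, 2.48], [-1.42, 4.56], [0.17, 2.85], [-2.88, 2.88]. Speed limits (rad/s): [2.39, 2.39, 3.14, 3.14, 3.14, 3.14].

INTERFACE

Orientations are given as a unit quaternion [x, y, z, w].
In Python, from workcell import arm gives the robot as it stands. Calls block until the motion is done:
- arm.reach(position, orientation): joint-space move of the TCP to a pose.
- arm.line_to(position, orientation=None, velocity=150, threshold=None): straight line of the TCP; orientation=None keeps the orientation; velocity is the mean speed in mm/s. With threshold (N) it stops when the force on the tool has changed by that much, and returns True; else False.
- arm.move_j(angles): joint-space move.
- arm.gripper_to(opening, f_grip=None): opening from 0.0 (shut) to 1.0 (fully open); f_grip is the grip in N (None keeps the last); returns when the fingers have stopped.
- arm.wait(seconds).
- arm.ik(position, orientation): joint angles nearest the present ones, or None.
- arm.grab_frame(name): name is "side" or "top"; returns the picture (400x640x3 uint8, blue, green, red); there is no depth.
- arm.get_calibration(name): a dict with "fov_y" (degrees; the focal length in pixels is half the picture's height over the tangent of half this angle, whatever the lens; pixels are square), "cx", "cy" (the principal point, pixels), "pose" (4x4, takes a point from camera to world coordinates). Camera axes: x right, y down, z forward; pixel columns grow to the right and rows downward; lengths in mm; the calibration is good to about 2 mm. A picture is of the moment at which its call begins. get_calibration takes no time and is no camera call.
A pose or a line that the arm cannot do raises arm.PlanningError and nothing moves.
- arm.close_job(): hands the job in, once; it reports no verdict.
Readings, each from a call of its own:
- arm.get_t(): time.
- arm.get_q(): joint angles.
- arm.get_joint_velocities(): joint speeds.
- arm.get_joint_efforts(): joint torques, N m.
- arm.get_ee_pos(): TCP position.
- arm.get_ee_rot(): TCP orientation.
- arm.get_ft_force(): force on the tool from outside, world axes, zero at the start.
- arm.get_wrist_torque(): the same for the moment, N m.
- arm.get_finger_gap(): opening from 0.0 (shut) to 1.0 (fully open).
Only numpy, scipy, OpenCV 4.12 (cv2) and the standard library are available. Lean on these libraries where they do the work, as an engineer would, in place of code of your own. Each camera call takes 0.05 s, during which the arm holds its last target.

## Working session

There is one attempt and no reset: what is moved stays moved. The work goes in short steps, each a Python script; the robot and the scene stay as the last script left them, time stands still between calls to the robot, and variables do not carry over. Pictures are saved under pics/ and viewed, and the job is handed in when it is done.

```bash
ls; mkdir -p pics
python3 - <<'E'
from workcell import arm
import cv2
for n in("side","top"):
    c=arm.get_calibration(n);print(n,c)
    im=arm.grab_frame(n);cv2.imwrite(f"pics/{n}0.png",im)
print(arm.get_t(),arm.get_ee_rot(),arm.get_finger_gap(),arm.get_ft_force())
E
```

```text
pics
side {'fov_y': 44.91108016755056, 'cx': 325.7673868827133, 'cy': 198.78837315076993, 'pose': array([[ 9.98427921e-01,  3.74299292e-02, -4.17215372e-02,
         4.93494560e+02],
       [ 5.57494313e-02, -5.86074525e-01,  8.08336967e-01,
        -7.08320656e+02],
       [ 5.80406534e-03, -8.09392149e-01, -5.87239867e-01,
         8.16102561e+02],
       [ 0.00000000e+00,  0.00000000e+00,  0.00000000e+00,
         1.00000000e+00]])}
top {'fov_y': 44.769300296195894, 'cx': 327.9766791844969, 'cy': 204.27004122752066, 'pose': array([[-6.57055920e-03, -9.93963471e-01,  1.09514592e-01,
         2.93804192e+02],
       [-9.99971826e-01,  6.92853188e-03,  2.88850569e-03,
         2.60547413e+02],
       [-3.62984448e-03, -1.09492527e-01, -9.93980991e-01,
         1.29715812e+03],
       [ 0.00000000e+00,  0.00000000e+00,  0.00000000e+00,
         1.00000000e+00]])}
0.1 [ 2.07396390e-01  9.78256782e-01 -5.86095157e-04 -2.49834659e-04] 0.9981227321445304 [-0.20233251 -1.17581366  0.59909653]
```

View pics/side0.png

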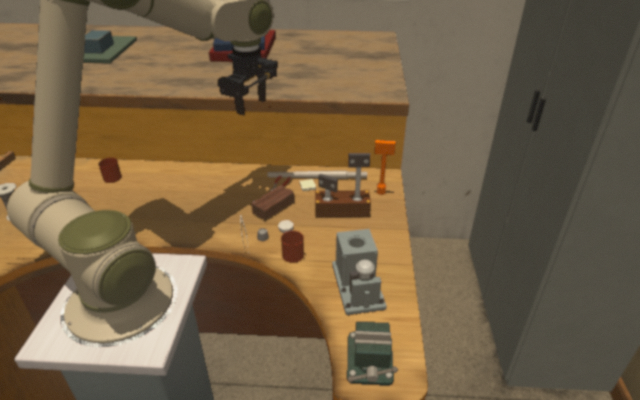

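View pics/top0.png

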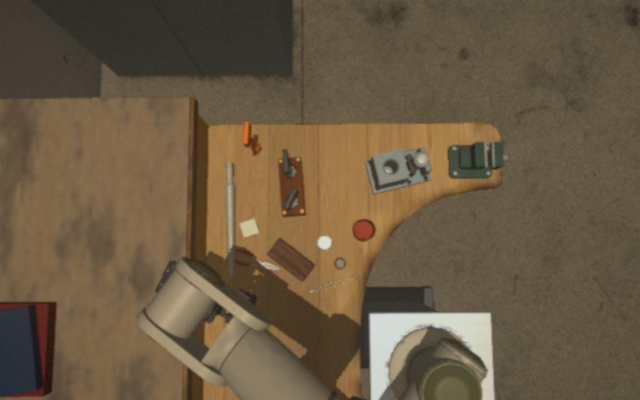

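```bash
cat > h.py <<'E'
import numpy as np,cv2
from workcell import arm
CAL={n:arm.get_calibration(n) for n in("side","top")}
def ray(n,u,v):
    c=CAL[n];f=200/np.tan(np.radians(c["fov_y"]/2));P=c["pose"]
    d=P[:3,:3]@np.array([(u-c["cx"])/f,(v-c["cy"])/f,1]);return P[:3,3],d
def atz(n,u,v,z):
    o,d=ray(n,u,v);return o+d*(z-o[2])/d[2]
def proj(n,p):
    c=CAL[n];f=200/np.tan(np.radians(c["fov_y"]/2));P=c["pose"]
    q=P[:3,:3].T@(np.asarray(p,float)-P[:3,3]);return np.array([c["cx"]+f*q[0]/q[2],c["cy"]+f*q[1]/q[2]])
def crop(im,name,u0,v0,u1,v1,s,grid=10,pts=()):
    # enlarged crop with tick labels of the original pixels
    c=cv2.resize(im[v0:v1,u0:u1],None,fx=s,fy=s,interpolation=cv2.INTER_CUBIC)
    for u in range((u0+grid-1)//grid*grid,u1,grid):
        x=(u-u0)*s;cv2.line(c,(x,0),(x,6),(0,255,255),1);cv2.putText(c,str(u),(x-10,17),0,.35,(0,255,255),1)
    for v in range((v0+grid-1)//grid*grid,v1,grid):
        y=(v-v0)*s;cv2.line(c,(0,y),(6,y),(0,255,255),1);cv2.putText(c,str(v),(8,y+4),0,.35,(0,255,255),1)
    for p in pts:
        cv2.drawMarker(c,(int(round((p[0]+.5-u0)*s)),int(round((p[1]+.5-v0)*s))),(0,255,0),cv2.MARKER_CROSS,8,1)
    cv2.imwrite("pics/"+name,c)
E
python3 - <<'E'
from h import *
t=cv2.imread("pics/top0.png");s=cv2.imread("pics/side0.png")
crop(t,"t_stand.png",260,140,320,225,7);crop(t,"t_hold.png",360,135,440,205,9)
crop(s,"s_stand.png",295,130,405,225,7);crop(s,"s_hold.png",320,220,400,320,6)
E
```

```text
(no output)
```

View pics/t_stand.png

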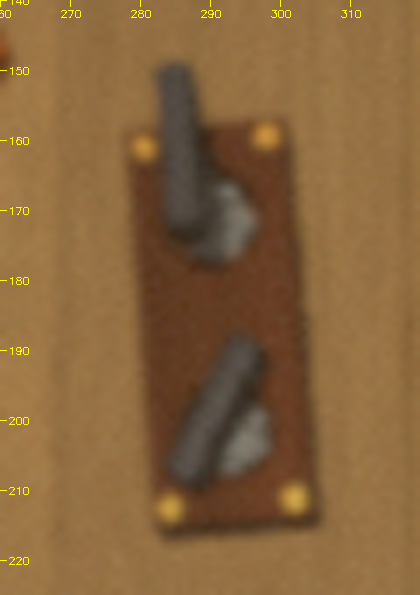

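View pics/t_hold.png

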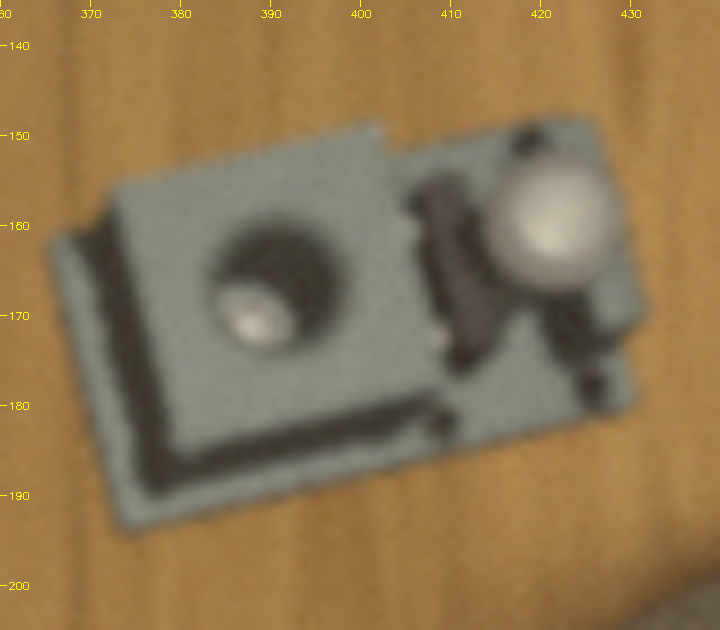

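View pics/s_stand.png

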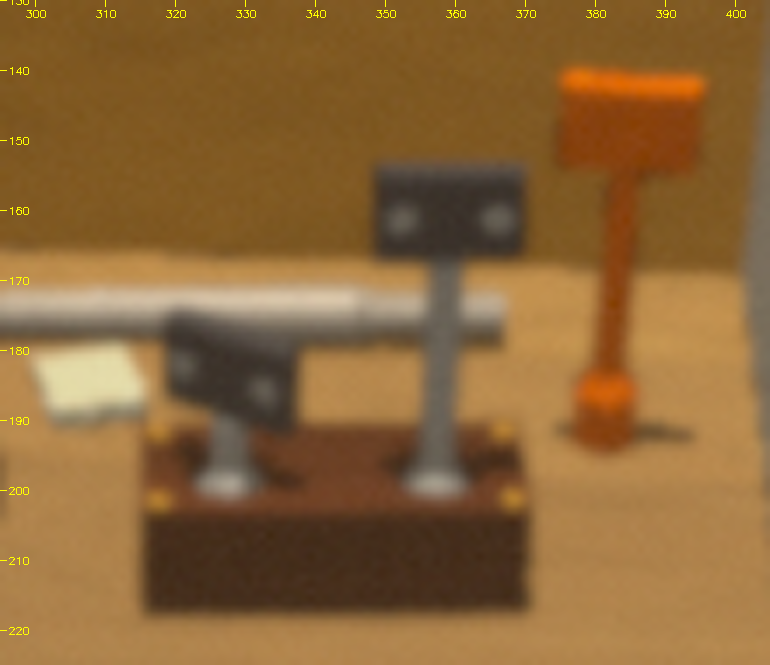

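View pics/s_hold.png

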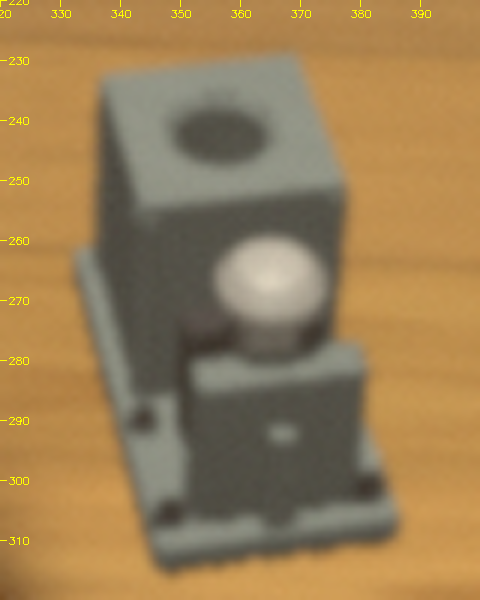

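Run:
```python
from h import *
np.set_printoptions(precision=1,suppress=True)
def tri(pt,ps):
    A=[];b=[]
    o1,d1=ray("top",*pt);o2,d2=ray("side",*ps)
    d1/=np.linalg.norm(d1);d2/=np.linalg.norm(d2)
    M=lambda d:np.eye(3)-np.outer(d,d)
    p=np.linalg.solve(M(d1)+M(d2),M(d1)@o1+M(d2)@o2)
    return p,np.linalg.norm(np.cross(d1,d2)@(o2-o1))/np.linalg.norm(np.cross(d1,d2))
print("bore",atz("top",391,166.5,110),atz("side",357,242,110),tri((391,166.5),(357,242)))
for n,P in(("top",[(372.5,156),(402.5,149),(408,179.5),(379,186)]),("side",[(337.5,233),(369,229.5),(377,250),(344,254.5)])):
    q=np.array([atz(n,u,v,110) for u,v in P]);print(n,q,q.mean(0))
    e=[q[(i+1)%4]-q[i] for i in range(4)];print([ (np.linalg.norm(x),np.degrees(np.arctan2(x[1],x[0]))) for x in e])
for n,P in(("top",[(278,158.5),(301,156.5),(305.5,213.5),(283,216)]),):
    q=np.array([atz(n,u,v,50) for u,v in P]);print(n,q,q.mean(0))
    e=[q[(i+1)%4]-q[i] for i in range(4)];print([ (np.linalg.norm(x),np.degrees(np.arctan2(x[1],x[0]))) for x in e])
q=np.array([atz("side",u,v,50) for u,v in[(316.5,202.5),(369.8,203)]]);print("side front edge",q)
print("handle top", atz("top",284.7,150,185),atz("top",287,173,185),"side",atz("side",348.5,154,185),atz("side",369.7,154,185))
print("orange",tri((247,124),(385,141)),atz("top",258,150,0),atz("side",382,190,10))
print("tin",atz("top",364,229,58),"fb",atz("top",291,258,39))
```

```text
bore [517.7 107.1 110. ] [521.4 105.4 110. ] (array([519.8, 107. , 108.1]), np.float64(3.4095275030975825))
top [[544.5 152.5 110. ]
 [561.7  77.6 110. ]
 [484.8  65.8 110. ]
 [469.1 137.7 110. ]] [515.  108.4 110. ]
[(np.float64(76.88976975348682), np.float64(-77.09280954078109)), (np.float64(77.80030706439933), np.float64(-171.28160603037713)), (np.float64(73.64696458424015), np.float64(102.32521723084079)), (np.float64(76.88304722573832), np.float64(11.091366585001145))]
side [[477.2 133.6 110. ]
 [548.7 150.5 110. ]
 [564.9  81.7 110. ]
 [493.7  62.9 110. ]] [521.1 107.2 110. ]
[(np.float64(73.43979013966462), np.float64(13.327707532572605)), (np.float64(70.67181376120429), np.float64(-76.75162439330337)), (np.float64(73.59365304953609), np.float64(-165.19427477972147)), (np.float64(72.57033333829997), np.float64(103.14830421969197))]
top [[552.4 393.9  50. ]
 [557.3 333.8  50. ]
 [407.7 322.3  50. ]
 [401.6 380.3  50. ]] [479.7 357.6  50. ]
[(np.float64(60.284739745694914), np.float64(-85.364196472199)), (np.float64(150.03576683287164), np.float64(-175.59097863715434)), (np.float64(58.336040384606676), np.float64(95.97231874805932)), (np.float64(151.40145414644894), np.float64(5.15453887362235))]
side front edge [[415.3 327.8  50. ]
 [557.3 334.6  50. ]]
handle top [544.5 363.9 185. ] [490.  358.4 185. ] side [495.6 358.  185. ] [549.6 361.6 185. ]
orange (array([601.2, 453.2, 176. ]), np.float64(16.70703701508455)) [586.7 453.8   0. ] [597.3 455.2  10. ]
tin [366.2 172.6  58. ] fb [293.9 360.4  39. ]
```

Run:
```python
from h import *
from workcell import arm
im=np.mean([arm.grab_frame("top").astype(float) for _ in range(8)],0)
np.save("pics/top_mean.npy",im)
c=im[156:178,379:403]
c=np.clip(255*(c/ c.max())**0.5,0,255).astype(np.uint8)
c=cv2.resize(c,None,fx=24,fy=24,interpolation=cv2.INTER_CUBIC)
# project nut hex of hypothetical outline at bore (519.5,106.5)
cv2.imwrite("pics/nut.png",c)
for z in(32,37): print(z,proj("top",(519.5,106.5,z)))
print(proj("top",(519.5,106.5,110)))
```

```text
32 [387.51265042 171.35799747]
37 [387.73748171 171.02168369]
[391.23134456 165.79539047]
```

View pics/nut.png

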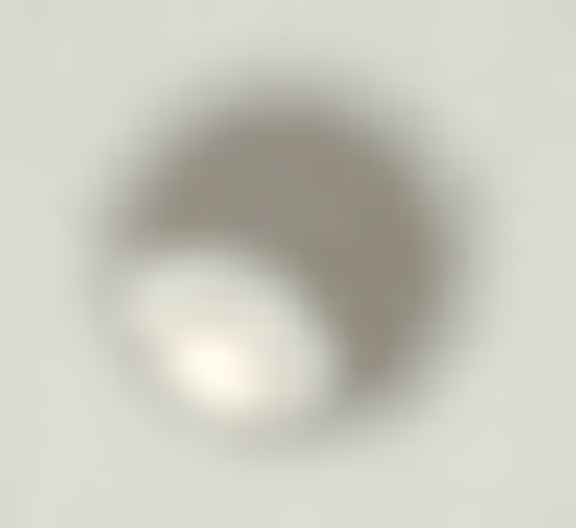

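Run:
```python
from h import *
from scipy.ndimage import map_coordinates
from scipy.optimize import minimize
im=np.load("pics/top_mean.npy").mean(2)
np.set_printoptions(precision=2,suppress=True,linewidth=150)
print(im[160:178,380:402].astype(int))
# supersampled render: dark bore, nut hex (flat-shaded) + gaussian highlight, blur
S=8;u0,v0,W,H=380,160,20,17
uu,vv=np.meshgrid(u0-.5+(np.arange(W*S)+.5)/S,v0-.5+(np.arange(H*S)+.5)/S)
def poly(pts):
    m=np.zeros(uu.shape,np.uint8);q=[((p[0]-u0+.5)*S-.5,(p[1]-v0+.5)*S-.5) for p in pts]
    cv2.fillPoly(m,[np.round(np.array(q)*16).astype(np.int32)],255,shift=4);return m/255.
from scipy.ndimage import gaussian_filter
def model(x,yaw):
    bx,by,sig=x[:3]
    th=np.linspace(0,2*np.pi,60)
    mouth=poly([proj("top",(bx+18.5*np.cos(t),by+18.5*np.sin(t),110)) for t in th])
    hexa=lambda r,z:poly([proj("top",(bx+r*np.cos(yaw+np.pi/6+k*np.pi/3),by+r*np.sin(yaw+np.pi/6+k*np.pi/3),z)) for k in range(6)])
    nut=hexa(10.97,32)
    d=proj("top",(bx,by,36));cone=np.exp(-((uu-d[0])**2+(vv-d[1])**2)/2/1.3**2)*nut*mouth
    B=[1-mouth,mouth*(1-nut),mouth*nut,cone]
    return [gaussian_filter(b,sig*S).reshape(H,S,W,S).mean((1,3)) for b in B]
T=im[v0:v0+H,u0:u0+W]
def cost(x,yaw):
    if not .2<x[2]<2: return 1e9
    A=np.array([b.ravel() for b in model(x,yaw)]).T
    c,*_=np.linalg.lstsq(A,T.ravel(),rcond=None);return ((A@c-T.ravel())**2).mean()
for y in range(0,60,6):
    r=minimize(cost,[519,107,.9],args=(np.radians(y),),method="Nelder-Mead",options=dict(maxiter=90,initial_simplex=[[519,107,.9],[523,107,.9],[519,110,.9],[519,107,.7]]))
    print(y,r.x,r.fun)
```

```text
[[131 131 131 130 124 115 104  94  85  79  77  76  80  88  96 105 114 124 131 132 130 131]
 [132 132 131 127 115 103  88  75  65  61  61  60  62  68  77  89 102 116 126 130 130 131]
 [131 130 129 118 105  88  72  62  58  57  56  57  56  57  62  73  90 107 119 126 131 132]
 [132 132 125 112  92  75  63  57  57  57  57  56  56  56  56  62  78  96 108 121 130 133]
 [133 129 120 103  84  67  58  58  57  57  57  56  56  55  54  57  68  85 101 117 129 133]
 [132 129 115  96  79  68  64  63  62  59  58  56  56  55  53  54  62  79  97 116 130 134]
 [133 130 118 101  91  89  92  91  86  76  66  58  54  54  53  52  58  75  95 116 130 133]
 [132 130 119 108 111 122 126 125 117 105  88  69  57  54  53  53  58  75  96 117 131 134]
 [134 131 121 113 123 136 138 135 132 129 116  90  66  56  53  55  60  80 101 120 131 133]
 [133 132 126 118 125 138 144 145 143 140 132 111  80  59  53  56  67  86 105 122 132 134]
 [133 134 131 121 116 131 155 170 165 149 136 125  99  67  56  61  76  96 114 128 133 135]
 [134 135 133 128 119 126 152 174 175 157 138 128 103  71  61  73  89 108 124 132 134 134]
 [134 13
[... 276 characters left out ...]
36 135 134 133 133 132 130 128 127 128 129 130 131 132 133 135 136 136 135 134]
 [135 136 135 135 134 133 133 133 134 134 134 134 134 133 133 134 135 135 135 135 134 133]
 [137 135 135 135 135 133 133 134 134 134 136 136 135 134 134 133 134 135 136 135 134 133]]
0 [519.4  107.78   1.4 ] 74.05078890156538
6 [519.49 107.58   1.43] 72.96105855389143
12 [519.46 107.89   1.43] 72.77345647906203
18 [519.15 107.94   1.43] 72.99957466804997
24 [519.3  107.99   1.45] 73.19123642977937
30 [519.61 107.58   1.39] 73.16913593751298
36 [519.32 107.91   1.42] 74.19964726158791
42 [519.47 108.08   1.41] 75.80729521759633
48 [519.46 108.04   1.41] 75.91804995633629
54 [519.61 107.59   1.37] 73.88437173774996
```

```bash
cat > fitnut.py <<'E'
from h import *
from scipy.optimize import minimize
from scipy.ndimage import gaussian_filter
S=8;u0,v0,W,H=378,156,25,22
uu,vv=np.meshgrid(u0-.5+(np.arange(W*S)+.5)/S,v0-.5+(np.arange(H*S)+.5)/S)
def poly(pts):
    m=np.zeros(uu.shape,np.uint8);q=[((p[0]-u0+.5)*S-.5,(p[1]-v0+.5)*S-.5) for p in pts]
    cv2.fillPoly(m,[np.round(np.array(q)*16).astype(np.int32)],255,shift=4);return m/255.
th=np.linspace(0,2*np.pi,60)
def model(x,yaw):
    bx,by,sig,nx,ny,cs=x
    circ=lambda r,z:poly([proj("top",(bx+r*np.cos(t),by+r*np.sin(t),z)) for t in th])
    mouth=circ(21,110);inner=circ(17,106)*mouth
    hx=lambda r,z:poly([proj("top",(bx+nx+r*np.cos(yaw+np.pi/6+k*np.pi/3),by+ny+r*np.sin(yaw+np.pi/6+k*np.pi/3),z)) for k in range(6)])
    nut=np.maximum(hx(10.97,32),hx(10.97,26))*inner
    d=proj("top",(bx+nx,by+ny,36));cone=np.exp(-((uu-d[0]+.0)**2+(vv-d[1])**2)/2/cs**2)*nut
    ang=np.arctan2(vv-166,uu-391)
    ch=mouth-inner
    B=[1-mouth,ch,ch*np.cos(ang),ch*np.sin(ang),inner-nut,nut,cone]
    return [gaussian_filter(b,sig*S).reshape(H,S,W,S).mean((1,3)) for b in B]
def fit(T,yaws,verbose=1):
    def cost(x,yaw):
        if not .2<x[2]<2 or not .5<x[5]<4: return 1e9
        A=np.array([b.ravel() for b in model(x,yaw)]).T
        c,*_=np.linalg.lstsq(A,T.ravel(),rcond=None);return ((A@c-T.ravel())**2).mean()
    x0=np.array([519.4,107.7,1.,0,0,1.3])
    for y in yaws:
        sx=[x0]+[x0+d*e for d,e in zip([2,2,-.3,1.5,1.5,.4],np.eye(6))]
        r=minimize(cost,x0,args=(np.radians(y),),method="Nelder-Mead",options=dict(maxiter=260,initial_simplex=sx))
        print(y,r.x.round(2),round(r.fun,2))
if __name__=="__main__":
    im=np.load("pics/top_mean.npy").mean(2)
    fit(im[v0:v0+H,u0:u0+W],range(0,60,6))
E
python3 fitnut.py
```

```text
0 [519.13 107.61   1.3    3.11  -1.11   1.57] 15.45
6 [519.13 107.83   1.37   3.23  -1.34   1.5 ] 15.49
12 [519.14 107.6    1.35   3.12  -1.23   1.55] 15.91
18 [519.76 107.9    1.4    2.15  -1.32   1.7 ] 16.43
24 [519.13 107.6    1.37   3.38  -1.18   1.67] 16.18
30 [519.45 108.21   1.34   2.76  -1.59   1.67] 16.59
36 [519.45 108.18   1.39   2.51  -1.55   1.59] 16.66
42 [519.44 107.62   1.4    2.67  -0.54   1.61] 16.57
48 [519.41 107.59   1.41   2.57  -0.64   1.57] 16.18
54 [519.66 107.9    1.36   2.26  -1.41   1.56] 16.01
```

```bash
cat >> h.py <<'E'
def Q(deg):
    a=np.radians(deg)/2;return [float(np.cos(a)),float(np.sin(a)),0.,0.]
E
python3 - <<'E'
from h import *
np.set_printoptions(precision=2,suppress=True,linewidth=150)
for a in(5,185):
  for z in(146,260,340):
    print(a,z,arm.ik([520,361,z],Q(a)))
for a in range(-180,200,30):
    print(a,arm.ik([519.5,107,151],Q(a)),arm.ik([519.5,107,330],Q(a)))
E
```

```text
5 146 [ 0.42  0.6   1.19 -0.    1.35  1.9 ]
5 260 [ 0.42  0.52  1.   -0.    1.62  1.9 ]
5 340 [ 0.42  0.5   0.82 -0.    1.82  1.9 ]
185 146 [ 0.42  0.6   1.19 -0.    1.35 -1.24]
185 260 [ 0.42  0.52  1.   -0.    1.62 -1.24]
185 340 [ 0.42  0.5   0.82 -0.    1.82 -1.24]
-180 [-0.02  0.43  1.49 -0.    1.22 -1.59] [-0.02  0.3   1.16 -0.    1.68 -1.59]
-150 [-0.02  0.43  1.49 -0.    1.22 -2.11] [-0.02  0.3   1.16 -0.    1.68 -2.11]
-120 [-0.02  0.43  1.49 -0.    1.22 -2.64] [-0.02  0.3   1.16 -0.    1.68 -2.64]
-90 None None
-60 [-0.02  0.43  1.49 -0.    1.22  2.6 ] [-0.02  0.3   1.16 -0.    1.68  2.6 ]
-30 [-0.02  0.43  1.49 -0.    1.22  2.07] [-0.02  0.3   1.16 -0.    1.68  2.07]
0 [-0.02  0.43  1.49 -0.    1.22  1.55] [-0.02  0.3   1.16 -0.    1.68  1.55]
30 [-0.02  0.43  1.49 -0.    1.22  1.03] [-0.02  0.3   1.16 -0.    1.68  1.03]
60 [-0.02  0.43  1.49 -0.    1.22  0.5 ] [-0.02  0.3   1.16 -0.    1.68  0.5 ]
90 [-0.02  0.43  1.49 -0.    1.22 -0.02] [-0.02  0.3   1.16 -0.    1.68 -0.02]
120 [-0.02  0.43  1.49 -0.    1.22 -0.54] [-0.02  0.3   1.16 -0.    1.68 -0.54]
150 [-0.02  0.43  1.49 -0.    1.22 -1.07] [-0.02  0.3   1.16 -0.    1.68 -1.07]
180 [-0.02  0.43  1.49 -0.    1.22 -1.59] [-0.02  0.3   1.16 -0.    1.68 -1.59]
```

Run:
```python
from h import *
np.set_printoptions(precision=2,suppress=True)
arm.reach([519.5,360.5,260],Q(185))
print(arm.get_t(),arm.get_ft_force())
print(arm.line_to([519.5,360.5,146],velocity=100,threshold=8),arm.get_ee_pos(),arm.get_t(),arm.get_ft_force())
for n in("side","top"):
    cv2.imwrite(f"pics/{n}1.png",arm.grab_frame(n))
crop(cv2.imread("pics/side1.png"),"s1.png",290,90,400,225,6)
crop(cv2.imread("pics/top1.png"),"t1.png",250,110,340,225,5)
```

```text
1.75 [-0.35 -0.53 -0.34]
False [519.76 360.64 146.67] 3.0417 [-0.81 -0.19  0.26]
```

View pics/s1.png

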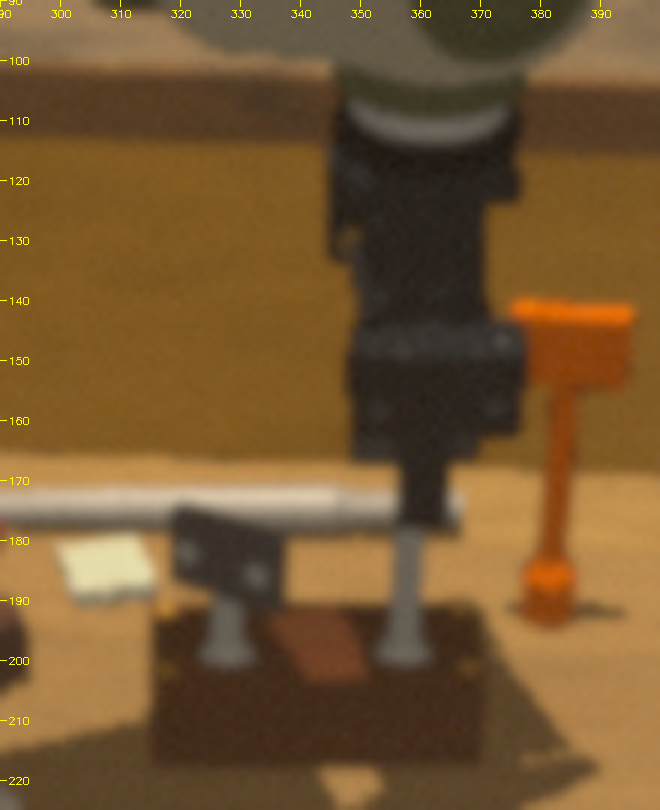

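Long key handle sits between the fingers (finger at side ≈(360,165), stem at (357,190)); short key and orange copy untouched. Closing and lifting.

Run:
```python
from h import *
np.set_printoptions(precision=2,suppress=True)
arm.gripper_to(0.0,f_grip=45)
print("gap",arm.get_finger_gap()*88,arm.get_ee_pos(),arm.get_ft_force(),arm.get_wrist_torque(),arm.get_t())
p=arm.get_ee_pos()
arm.line_to([519.5,360.5,190],velocity=80)
print(arm.get_ft_force(),arm.get_finger_gap()*88)
arm.line_to([519.5,360.5,290],velocity=150)
print(arm.get_ft_force(),arm.get_t())
arm.reach([519.5,107,290],Q(192.5))
print(arm.get_ft_force(),arm.get_wrist_torque(),arm.get_ee_pos(),arm.get_t())
for n in("side","top"):
    cv2.imwrite(f"pics/{n}2.png",arm.grab_frame(n))
crop(cv2.imread("pics/side2.png"),"s2.png",300,130,400,260,6)
```

```text
gap 11.75855686841674 [519.47 360.54 145.95] [-0.43 -0.2  -0.89] [ 0.15 -0.03 -0.01] 4.2833
[-0.07 -1.1  -2.73] 11.841009380363625
[-0.76 -0.23 -1.89] 5.8
[-0.35 -0.13 -1.89] [0.02 0.   0.  ] [519.6  107.74 289.79] 6.7917
```

View pics/s2.png

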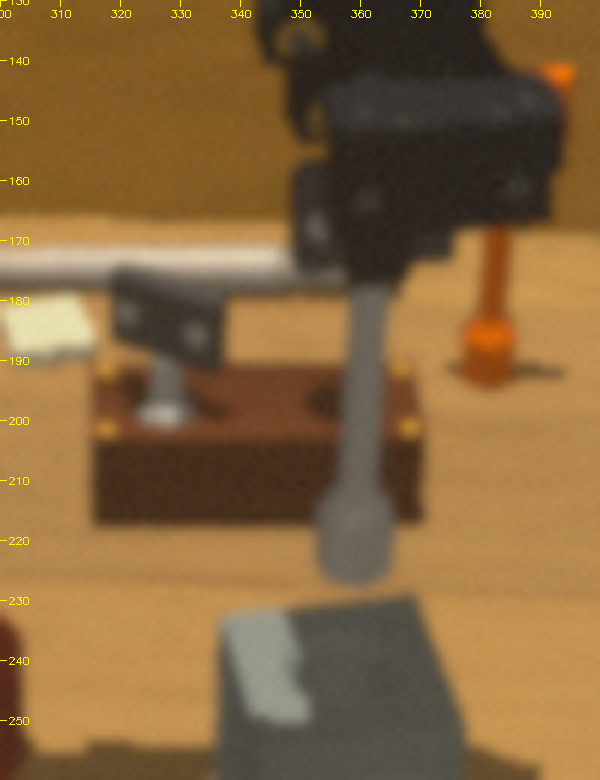

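View pics/top2.png

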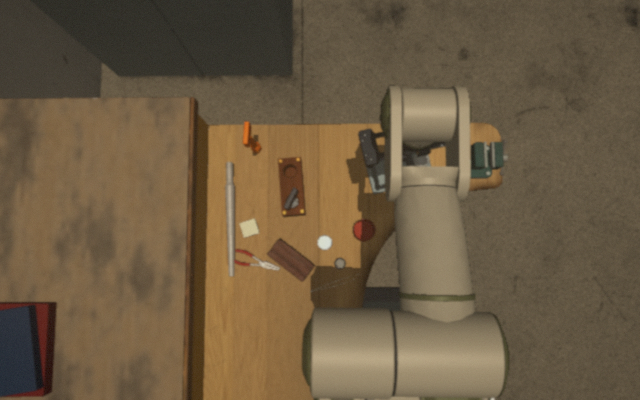

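Run:
```python
from h import *
np.set_printoptions(precision=2,suppress=True)
g=cv2.imread("pics/side2.png").mean(2)
for r in(187,190,193,196,199,203,206): print(r,g[r,352:372].astype(int),proj("side",(519.6,107.7,139))) if r==187 else print(r,g[r,352:372].astype(int))
for z in(150,180,210,230): print(z,proj("side",(519.6,107.7,z)),proj("side",(524.6,107.7,z)))
print(proj("side",(519.5,107,110)))
# side bore fit: dark ellipse edges, first picture
g=cv2.imread("pics/side0.png").mean(2)
for r in range(234,252,2): print(r,g[r,342:372].astype(int))
```

```text
187 [133 135 136 137 132 118 106  98  97  98  98 105 120 130 137 139 138 139
 141 140] [356.75 231.21]
190 [104 106 106 103 105  98  97  96  97  99  97  97 103 116 123 125 122 128
 136 139]
193 [ 62  64  61  61  68  78  87  95  97  98  97  89  81  82  84  84  92 108
 125 134]
196 [ 50  48  46  48  61  77  91  96  98  98  94  86  77  74  72  73  77  94
 119 134]
199 [ 60  59  54  55  65  80  93  96  97  98  96  88  78  78  81  88  95  97
 107 120]
203 [ 59  60  60  63  73  83  92  98  97  96  89  76  62  58  60  66  70  70
  88 112]
206 [ 48  47  47  54  65  85  95  99  97  94  85  67  54  51  44  48  47  56
  80 110]
150 [356.97 227.31] [359.28 227.4 ]
180 [357.59 216.41] [359.93 216.5 ]
210 [358.22 205.13] [360.61 205.22]
230 [358.66 197.4 ] [361.08 197.49]
[356.14 241.49]
234 [144 143 143 144 144 144 144 144 144 143 142 140 137 138 136 136 137 137
 141 141 142 142 142 143 141 141 144 141 143 142]
236 [142 141 143 142 141 142 141 139 138 134 133 129 124 122 124 126 124 130
 135 137 138 138 141 141 142 142 142 141 142 143]
238 [144 142 142 142 142 138 131 125 119 112 107 102  98  96  97  98 101 103
 111 120 125 126 129 136 141 143 142 143 144 143]
240 [145 145 143 144 138 129 116 105  95  85  80  78  79  79  77  77  77  80
  80  86  94 106 120 130 137 143 143 144 145 142]
242 [142 142 142 143 141 131 117  96  81  75  77  76  77  77  79  77  79  81
  79  78  79  88 106 122 134 140 144 142 143 144]
244 [143 145 144 142 143 138 128 110  93  82  78  77  78  76  79  80  80  81
  80  81  84  94 115 129 137 142 142 142 143 141]
246 [140 144 145 145 144 145 142 137 130 118 106  99  93  93  90  90  91  94
  98 106 116 130 137 141 143 143 145 143 142 143]
248 [128 139 143 144 144 143 146 143 144 141 142 139 139 133 132 132 131 135
 137 138 141 142 144 144 144 144 143 144 144 143]
250 [119 136 141 142 141 142 142 143 143 141 145 144 144 144 144 144 144 144
 142 145 143 143 142 140 140 138 136 137 136 136]
```

Run:
```python
from h import *
np.set_printoptions(precision=2,suppress=True)
arm.line_to([516.8,107,268],velocity=80)
print(arm.get_ft_force(),arm.get_ee_pos(),arm.get_t())
cv2.imwrite("pics/side3.png",arm.grab_frame("side"))
# foot at z=117: project rings for bore mouth(r=21,z110) and key foot outline
pts=[proj("side",(519.5+21*np.cos(t),107+21*np.sin(t),110)) for t in np.linspace(0,6.28,16)]
crop(cv2.imread("pics/side3.png"),"s3.png",320,170,395,260,9)
crop(cv2.imread("pics/side3.png"),"s3b.png",320,170,395,260,9,pts=pts)
```

```text
[ 0.12 -0.42 -0.76] [516.87 107.37 268.05] 7.3167
```

View pics/s3b.png

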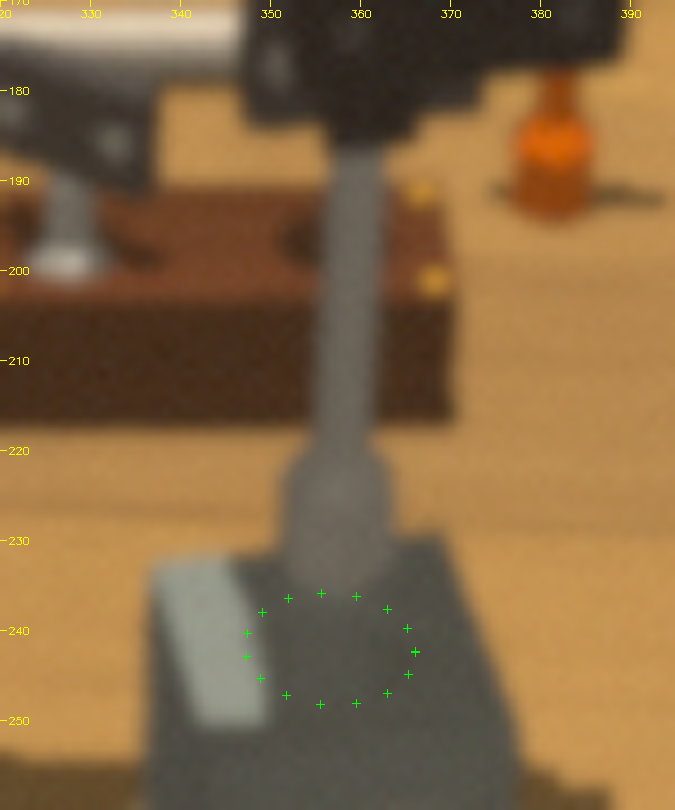

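Run:
```python
from h import *
np.set_printoptions(precision=2,suppress=True)
arm.line_to([516.8,107,246],velocity=80)
print(arm.get_ft_force(),arm.get_ee_pos(),arm.get_t())
cv2.imwrite("pics/side4.png",arm.grab_frame("side"))
ring=lambda x,y,z,r:[proj("side",(x+r*np.cos(t),y+r*np.sin(t),z)) for t in np.linspace(0,6.28,25)]
crop(cv2.imread("pics/side4.png"),"s4.png",330,205,390,260,11,pts=ring(519.5,107,115,14.3)+ring(519.5,107,143,14.3))
```

```text
[ 0.37  0.31 -2.69] [516.91 107.   246.23] 7.7917
```

View pics/s4.png

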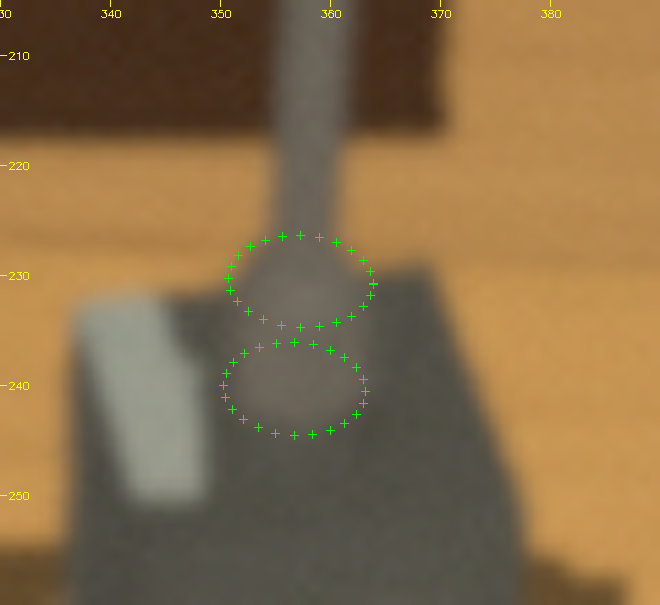

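Run:
```python
from h import *
np.set_printoptions(precision=2,suppress=True)
print(arm.line_to([516.8,107,225],velocity=40,threshold=8),arm.get_ee_pos(),arm.get_ft_force(),arm.get_wrist_torque(),arm.get_t())
if arm.get_ee_pos()[2]<226:
    print(arm.line_to([516.8,107,172],velocity=50,threshold=8),arm.get_ee_pos(),arm.get_ft_force(),arm.get_wrist_torque(),arm.get_t())
```

```text
False [516.89 106.98 225.08] [ 0.05 -0.55 -3.34] [ 0.05 -0.04 -0.06] 8.5167
False [516.99 106.99 172.34] [ 0.84  0.83 -2.67] [ 0.05 -0.03  0.04] 9.725
```

Run:
```python
from h import *
np.set_printoptions(precision=2,suppress=True)
print(arm.line_to([516.8,107,150.8],velocity=20,threshold=6),arm.get_ee_pos(),arm.get_ft_force(),arm.get_wrist_torque(),arm.get_t())
```

```text
True [516.56 106.95 160.9 ] [ 1.32 -0.23 -5.55] [-0.04 -0.45 -0.05] 10.3417
```

Run:
```python
from h import *
np.set_printoptions(precision=2,suppress=True)
arm.wait(.2)
for i in range(3): print(arm.get_ee_pos(),arm.get_ft_force(),arm.get_wrist_torque(),arm.get_t());arm.wait(.05)
```

```text
[516.47 106.96 160.93] [ 1.74 -0.32 -5.9 ] [ 0.04 -0.45 -0.04] 10.5417
[516.45 106.97 160.94] [ 1.03 -0.83 -6.39] [-0.03 -0.47 -0.02] 10.5917
[516.42 106.99 160.97] [ 1.81  0.07 -5.46] [-0.04 -0.53 -0.03] 10.6417
```

Run:
```python
from h import *
np.set_printoptions(precision=2,suppress=True)
def rd(s): arm.wait(.1);print(s,arm.get_ee_pos(),np.mean([arm.get_ft_force() for _ in range(3)],0),np.mean([arm.get_wrist_torque() for _ in range(3)],0),arm.get_t())
arm.line_to([516.8,107,166],velocity=40);rd("up")
arm.line_to([518,107,166],velocity=20);rd("x+")
print(arm.line_to([518,107,150.8],velocity=20,threshold=6));rd("dn")
```

```text
up [516.67 107.05 166.23] [ 0.01  0.03 -1.82] [ 0.02  0.03 -0.03] 11.0583
x+ [517.99 106.99 165.95] [-0.64  0.01 -2.33] [ 0.04 -0.01 -0.04] 11.4083
True
dn [517.69 106.98 161.41] [-0.45  0.28  0.11] [-0.06 -0.    0.01] 11.8917
```

Run:
```python
from h import *
np.set_printoptions(precision=2,suppress=True)
def rd(s): print(s,arm.get_ee_pos(),arm.get_ft_force(),arm.get_wrist_torque(),arm.get_t())
for y in(182.5,202.5,172.5,212.5,162.5):
    arm.line_to([518,107,163.5],velocity=40)
    arm.line_to([518,107,163.4],Q(y),velocity=40)
    arm.line_to([518,107,150.8],velocity=20,threshold=7);rd(y)
    if arm.get_ee_pos()[2]<157: break
```

```text
182.5 [517.71 107.03 161.  ] [-0.46  0.57 -1.54] [0.05 0.11 0.01] 12.7583
202.5 [518.35 107.04 162.08] [ 0.09 -0.78  3.69] [ 0.1   0.1  -0.05] 13.7917
172.5 [517.76 107.1  150.83] [-1.06  1.78  5.97] [ 0.07  0.15 -0.01] 15.3417
```

Run:
```python
from h import *
np.set_printoptions(precision=2,suppress=True)
arm.wait(.25)
arm.gripper_to(0.0,f_grip=60)
B=np.array([520,106.7]);e=2.0
m0=arm.get_wrist_torque()
print(arm.get_t(),arm.get_finger_gap()*88,m0,arm.get_ft_force())
a=172.5
for st in [8]*5:
    a-=st;y=np.radians(a-180)
    t=B-e*np.array([np.cos(y),np.sin(y)])
    arm.line_to([*t,151.0],Q(a),velocity=5)
    f=np.mean([arm.get_ft_force() for _ in range(3)],0);m=np.mean([arm.get_wrist_torque() for _ in range(3)],0)
    print(round(a,1),arm.get_ee_pos(),f,m,round(arm.get_t(),2))
    if abs(m[2])>.35 or np.linalg.norm(f[:2])>20: break
```

```text
15.8083 11.582618202613569 [0.05 0.2  0.01] [-0.88  1.13  5.41]
164.5 [517.82 107.35 150.89] [-2.23 -0.15  1.62] [ 0.19  0.51 -0.01] 16.21
156.5 [517.95 107.53 150.92] [-2.41  1.26  1.86] [ 0.23  0.65 -0.04] 16.5
148.5 [518.1  107.76 150.93] [-2.51  1.04  1.43] [ 0.22  0.76 -0.01] 16.79
140.5 [518.27 107.99 150.94] [-3.23  1.21  1.1 ] [ 0.15  0.92 -0.04] 17.08
132.5 [518.46 108.19 150.93] [-4.04  1.7   1.49] [ 0.18  1.02 -0.05] 17.38
```

Run:
```python
from h import *
np.set_printoptions(precision=2,suppress=True)
B=np.array([518.9,106.9]);e=2.0
a=132.5
for st in [4]+[6]*3+[4]*7:
    a-=st;y=np.radians(a-180)
    t=B-e*np.array([np.cos(y),np.sin(y)])
    arm.line_to([*t,151.0],Q(a),velocity=5)
    f=np.mean([arm.get_ft_force() for _ in range(3)],0);m=np.mean([arm.get_wrist_torque() for _ in range(3)],0)
    print(round(a,1),arm.get_ee_pos(),f,m,round(arm.get_joint_efforts()[5],2),round(arm.get_finger_gap()*88,2),round(arm.get_t(),2))
    if abs(m[2])>.35 or np.linalg.norm(f[:2])>20: break
```

```text
128.5 [517.78 108.43 150.92] [-2.28  0.88 -1.15] [0.18 0.64 0.05] 0.14 11.26 17.73
122.5 [517.88 108.54 150.94] [-3.2   0.37 -0.52] [0.18 0.7  0.02] 0.32 11.44 17.99
116.5 [517.98 108.68 150.93] [-2.19  1.68 -0.29] [ 0.15  0.73 -0.04] 0.31 11.85 18.25
110.5 [518.12 108.83 150.93] [-2.27  0.57 -1.69] [0.21 0.7  0.12] 0.4 11.48 18.51
106.5 [518.22 108.87 150.92] [-3.26  1.12 -1.83] [0.22 0.72 0.31] 0.5 11.45 18.76
102.5 [518.39 108.9  150.91] [-3.23  1.21 -1.95] [0.29 0.8  0.29] 0.46 11.5 19.01
98.5 [518.91 108.89 151.84] [-3.28  0.94  4.5 ] [0.28 1.09 0.28] 0.47 11.52 19.26
94.5 [519.12 108.92 151.94] [-4.56  1.6   4.98] [0.35 1.24 0.11] 0.28 11.43 19.51
90.5 [518.91 108.92 151.08] [-4.14  1.55  1.42] [ 0.3   1.1  -0.12] 0.09 11.46 19.76
86.5 [519.03 108.93 151.07] [-3.3   2.22  2.3 ] [0.45 1.08 0.  ] 0.21 11.15 20.01
82.5 [519.17 108.93 151.07] [-2.99  1.53  2.7 ] [0.49 1.06 0.04] 0.25 11.52 20.26
```

Run:
```python
from h import *
cv2.imwrite("pics/side5.png",arm.grab_frame("side"))
crop(cv2.imread("pics/side5.png"),"s5.png",310,150,410,310,5)
```

View pics/s5.png

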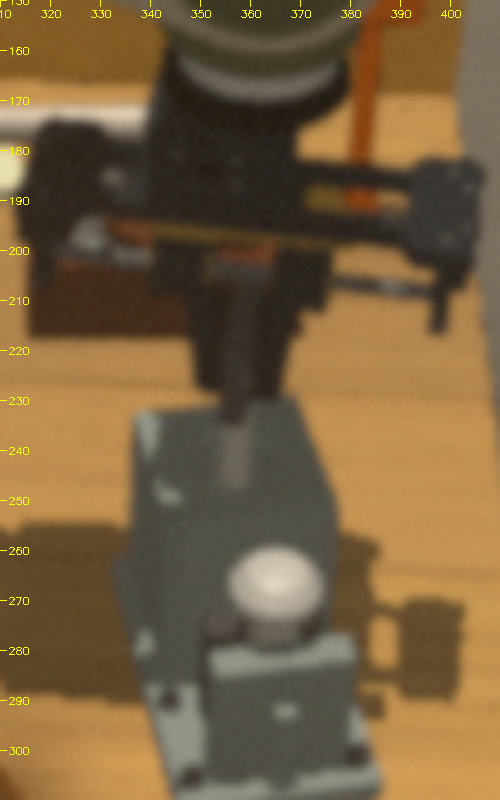

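Run:
```python
from h import *
np.set_printoptions(precision=1,suppress=True)
for z in(140,150,161): print(z,proj("side",(519,79,z)),proj("side",(519,135,z)),proj("side",(519,107,z)))
for z in(180,190,201): print(z,proj("side",(519,79,z)),proj("side",(519,135,z)))
print(proj("side",(519,107,110)),proj("side",(519,100,110)))
print(arm.get_ee_pos(),arm.get_q())
s=cv2.imread("pics/side5.png")
c=s[195:255,335:385];c=np.clip(c.astype(float)*2.2,0,255).astype(np.uint8)
cv2.imwrite("pics/s5b.png",cv2.resize(c,None,fx=12,fy=12,interpolation=cv2.INTER_CUBIC)[:, :])
```

```text
140 [356.4 239.5] [356.6 223. ] [356.5 231.1]
150 [356.6 235.9] [356.7 219.5] [356.7 227.5]
161 [356.9 231.9] [357.  215.6] [356.9 223.5]
180 [357.3 224.9] [357.3 208.7]
190 [357.5 221.1] [357.5 205. ]
201 [357.7 216.9] [357.8 200.9]
[355.9 241.5] [355.9 243.6]
[519.2 108.9 151.1] [-0.   0.4  1.5  0.   1.2  0.1]
```

View pics/s5b.png

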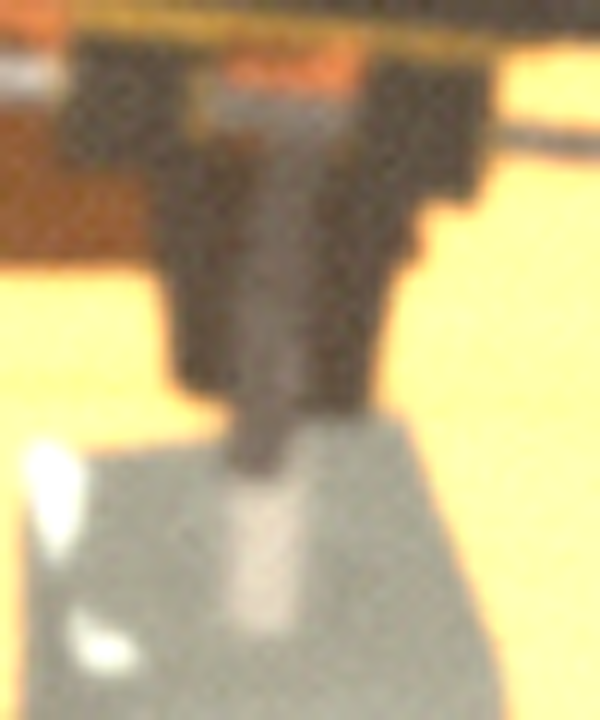

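Run:
```python
from h import *
np.set_printoptions(precision=2,suppress=True)
B=np.array([517.7,107.3]);e=2.0
a=82.5
for st in [0,3,3,3,3,3,3]:
    a-=st;y=np.radians(a-180)
    t=B-e*np.array([np.cos(y),np.sin(y)])
    arm.line_to([*t,150.9],Q(a),velocity=5);arm.wait(.05)
    f=np.mean([arm.get_ft_force() for _ in range(3)],0);m=np.mean([arm.get_wrist_torque() for _ in range(3)],0)
    print(round(a,1),arm.get_ee_pos(),f,m,round(arm.get_joint_efforts()[5],2),round(arm.get_finger_gap()*88,2),round(arm.get_t(),2))
    if abs(m[2])>.5 or np.linalg.norm(f[:2])>20: break
```

```text
82.5 [518.28 109.21 151.06] [-1.03  0.86  2.22] [0.33 0.52 0.13] 0.07 11.59 20.76
79.5 [518.23 109.29 150.91] [-1.2   1.43  2.19] [ 0.41  0.39 -0.08] -0.0 11.24 21.06
76.5 [518.24 109.25 150.88] [-1.26  1.37  1.45] [ 0.39  0.31 -0.05] -0.0 11.42 21.36
73.5 [518.29 109.22 150.86] [-0.71  1.52  0.38] [0.4  0.32 0.01] 0.01 11.55 21.66
70.5 [518.37 109.15 150.85] [-0.48  2.77  0.09] [0.31 0.27 0.01] 0.01 11.24 21.96
67.5 [518.47 109.1  150.86] [-0.38  1.31  0.9 ] [0.25 0.27 0.  ] 0.02 11.68 22.26
64.5 [518.57 109.04 150.88] [-0.42  1.28 -0.1 ] [0.13 0.28 0.01] 0.03 11.39 22.56
```

Run:
```python
from h import *
a=cv2.imread("pics/side0.png");b=cv2.imread("pics/side4.png");c=arm.grab_frame("side");cv2.imwrite("pics/side6.png",c)
o=[]
for i in(a,b,c):
    k=np.clip(i[250:290,335:390].astype(float)*2,0,255).astype(np.uint8)
    o.append(cv2.resize(k,None,fx=7,fy=7,interpolation=cv2.INTER_CUBIC)[:,:260])
cv2.imwrite("pics/cheek.png",np.hstack(o))
```

```text
(no output)
```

View pics/cheek.png

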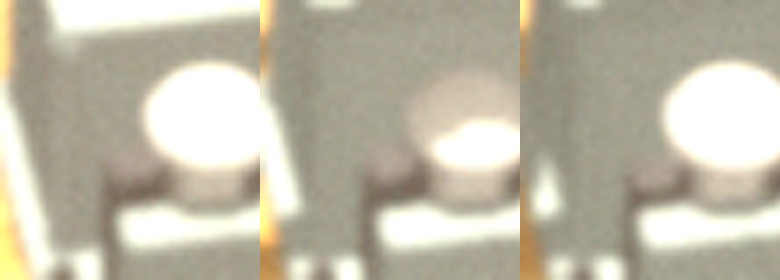

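Run:
```python
from h import *
np.set_printoptions(precision=0,suppress=True,linewidth=160)
for n in(0,2,3,4,5,6):
    g=cv2.imread(f"pics/side{n}.png").astype(float)
    r=g[264:282,351:356].mean(1)
    print(n,(r[:,2]-r[:,1]),r.mean(1))
```

```text
0 [ 3.  3.  4.  4.  3.  4.  4.  6.  8.  8.  9.  8.  8.  8.  7.  4.  1. -1.] [ 82.  85.  85.  84.  82.  81.  81.  81.  82.  81.  78.  69.  60.  54.  59.  78. 102. 117.]
2 [ 2.  2.  3.  2.  2.  3.  2.  6.  6.  7.  7.  7.  8.  7.  6.  3.  0. -1.] [ 82.  84.  85.  85.  85.  81.  80.  81.  83.  82.  78.  70.  60.  54.  58.  80. 105. 120.]
3 [ 2.  1.  3.  2.  2.  2.  3.  5.  8.  7.  8.  7.  7.  7.  6.  2.  1. -1.] [ 80.  81.  80.  81.  81.  79.  79.  81.  83.  82.  79.  70.  59.  54.  59.  80. 106. 121.]
4 [ 2.  2.  2.  1.  1.  2.  4.  5.  7.  8.  7.  7.  7.  7.  5.  3.  1. -1.] [ 80.  80.  81.  80.  80.  80.  80.  81.  82.  81.  78.  69.  60.  55.  59.  79. 107. 120.]
5 [ 2.  1.  2.  2.  2.  2.  2.  3.  4.  7.  6.  7.  6.  7.  5.  3.  0. -2.] [ 83.  84.  84.  84.  82.  81.  80.  79.  79.  80.  80.  79.  73.  64.  61.  79. 104. 119.]
6 [ 2.  2.  2.  2.  2.  2.  1.  2.  4.  7.  7.  7.  7.  6.  6.  3.  1. -1.] [ 83.  84.  85.  84.  83.  81.  80.  79.  80.  80.  79.  79.  73.  62.  61.  78. 105. 119.]
```

Run:
```python
from h import *
d=np.array([np.cos(np.radians(-77)),np.sin(np.radians(-77)),0])
p=np.array([500,60,118.])
for s in(0,2,4,5.2,5.7): print(s,proj("side",p+s*d)-proj("side",p))
g0=np.mean([cv2.imread(f"pics/side{n}.png").astype(float) for n in(0,2,3,4)],0)
g1=np.mean([cv2.imread(f"pics/side{n}.png").astype(float) for n in(5,6)],0)
def prof(g):return g[268:279,351:356].mean((1,2))
from scipy.interpolate import interp1d
def cross(p,l):
    for i in range(4,len(p)-1):
        if p[i]>=l>p[i+1]: return i+268+(p[i]-l)/(p[i]-p[i+1])
for l in(76,72,68): print(l,cross(prof(g0),l),cross(prof(g1),l))
def c2(g):
    p=(g[264:279,351:356,2]-g[264:279,351:356,1]).mean(1);return p.round(1)
print(c2(g0),c2(g1))
```

```text
0 [0. 0.]
2 [0.19305047 0.62854819]
4 [0.38669988 1.25904647]
5.2 [0.50317819 1.63828525]
5.7 [0.55177489 1.79651004]
76 274.2426035502959 275.48275862068965
72 274.71597633136093 276.0990099009901
68 275.1635434412266 276.4950495049505
[2.2 2.  2.9 2.4 2.  2.8 3.2 5.6 7.2 7.6 7.5 7.4 7.4 7.2 5.9] [1.7 1.4 2.4 1.9 1.8 1.8 1.5 2.4 3.9 6.7 6.6 6.9 6.5 6.3 5.3]
```

```bash
cat > turn.py <<'E'
import sys
from h import *
np.set_printoptions(precision=2,suppress=True)
def prof(g):return g[268:279,351:356].mean((1,2))
def cross(p,l):
    for i in range(4,len(p)-1):
        if p[i]>=l>p[i+1]: return i+268+(p[i]-l)/(p[i]-p[i+1])
    return 0
def cheek():
    g=np.mean([arm.grab_frame("side").astype(float) for _ in range(2)],0);p=prof(g);return [round(cross(p,l),2) for l in(72,68)]
def turn(a,steps,B,e,mz=.3,z=150.9):
    for st in steps:
        a-=st;y=np.radians(a-180)
        t=np.array(B)-e*np.array([np.cos(y),np.sin(y)])
        arm.line_to([*t,z],Q(a),velocity=5);arm.wait(.03)
        f=np.mean([arm.get_ft_force() for _ in range(3)],0);m=np.mean([arm.get_wrist_torque() for _ in range(3)],0)
        print(round(a,1),arm.get_ee_pos(),f,m,round(arm.get_joint_efforts()[5],2),round(arm.get_t(),2))
        if abs(m[2])>mz or np.linalg.norm(f[:2])>15: break
    return a
E
python3 - <<'E'
from turn import *
a=turn(64.5,[3]*5,(517.5,107.5),2.0,.25)
print(cheek(),arm.get_t())
E
```

```text
61.5 [518.46 109.24 150.86] [ 0.46  0.26 -0.22] [0.15 0.21 0.  ] 0.06 22.89
58.5 [518.54 109.27 150.88] [-0.09  0.74 -0.87] [0.35 0.22 0.  ] 0.06 23.18
55.5 [518.61 109.23 150.89] [-0.7   0.67 -0.01] [ 0.43  0.18 -0.01] 0.06 23.46
52.5 [518.71 109.18 150.9 ] [-0.03  2.62  0.18] [0.51 0.22 0.03] 0.12 23.74
49.5 [518.79 109.08 150.89] [ 0.16  2.23 -0.21] [0.65 0.21 0.21] 0.28 24.02
[np.float64(276.12), np.float64(276.54)] 24.125
```

Run:
```python
from turn import *
a=turn(49.5,[2]*4,(517.3,108.3),2.0,.45)
print(cheek(),arm.get_t())
```

```text
47.5 [518.69 109.65 150.89] [-0.67  1.32 -1.04] [0.32 0.16 0.37] 0.39 24.46
45.5 [518.73 109.67 150.89] [ 0.06  1.54 -0.62] [0.35 0.12 0.38] 0.38 24.74
43.5 [518.79 109.63 150.91] [-0.45  1.26 -1.02] [0.32 0.09 0.1 ] 0.16 25.02
41.5 [518.83 109.63 150.9 ] [ 0.86  0.32 -1.52] [0.3  0.04 0.6 ] 0.56 25.31
[np.float64(276.14), np.float64(276.51)] 25.4083
```

Run:
```python
from turn import *
a=turn(41.5,[2]*3,(517.3,108.5),2.0,.9)
print(cheek(),arm.get_t())
cv2.imwrite("pics/side7.png",arm.grab_frame("side"))
crop(cv2.imread("pics/side7.png"),"s7.png",320,180,400,300,7)
```

```text
39.5 [518.88 109.7  150.88] [ 0.25  0.6  -0.8 ] [ 0.2  -0.01 -0.14] -0.07 25.69
37.5 [518.91 109.7  150.91] [ 0.95  0.65 -1.82] [ 0.23 -0.03  0.02] 0.1 25.98
35.5 [518.93 109.67 150.88] [ 0.65  0.95 -1.98] [ 0.23 -0.07  0.17] 0.2 26.26
[np.float64(276.1), np.float64(276.54)] 26.3583
```

View pics/s7.png

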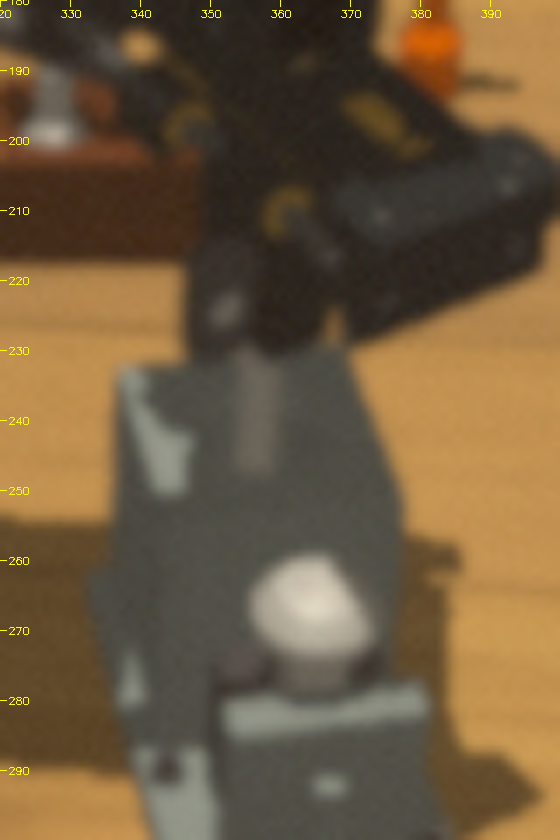

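Run:
```python
from turn import *
p=arm.get_ee_pos()
arm.line_to([p[0],p[1],290],velocity=150)
print(arm.get_ft_force(),arm.get_t())
arm.reach([519.5,360.5,290],Q(185))
arm.wait(.1)
print(arm.get_ee_pos(),arm.get_t(),arm.get_finger_gap()*88)
im=np.mean([arm.grab_frame("top").astype(float) for _ in range(3)],0)
np.save("pics/top8.npy",im);cv2.imwrite("pics/top8.png",im)
cv2.imwrite("pics/side8.png",arm.grab_frame("side"))
crop(cv2.imread("pics/top8.png"),"t8.png",360,135,440,205,9)
crop(cv2.imread("pics/side8.png"),"s8.png",320,80,390,230,6)
```

```text
[ 0.33  0.36 -2.75] 27.4833
[519.67 360.14 289.98] 29.4667 11.6305703728666[ WARN:0@4.136] global loadsave.cpp:1063 imwrite_ Unsupported depth image for selected encoder is fallbacked to CV_8U.
```

View pics/t8.png

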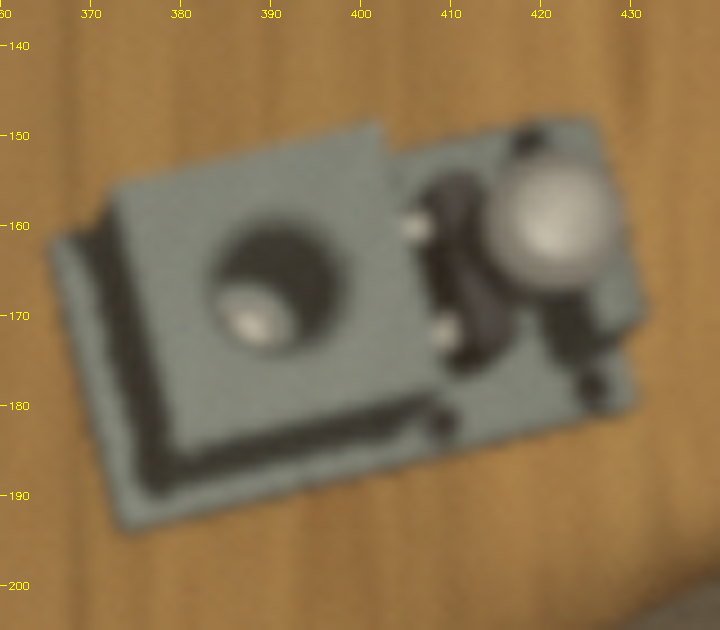

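View pics/s8.png

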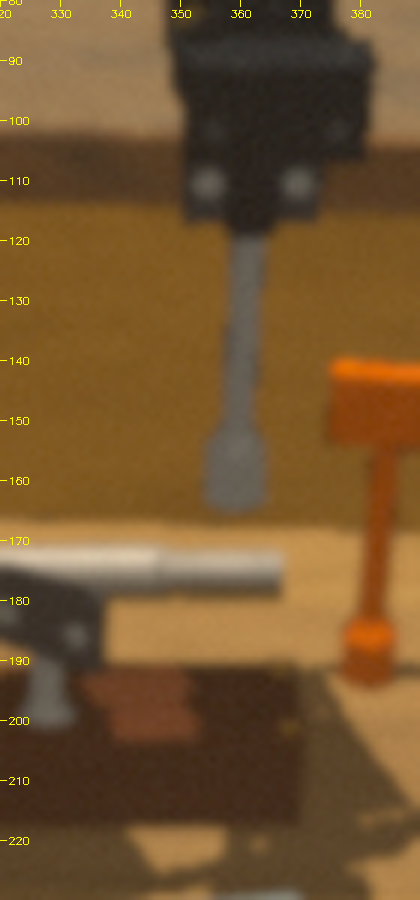

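Run:
```python
from h import *
np.set_printoptions(precision=0,suppress=True,linewidth=170)
a=np.load("pics/top_mean.npy");b=np.load("pics/top8.npy")
for r in(163,166,169,171,172,173):
    for g in(a,b): print(r,g[r,402:424].mean(1))
d=np.array([np.cos(np.radians(-77)),np.sin(np.radians(-77)),0])
p=np.array([500,55,118.])
for s in(4,5,5.7): print(s,np.round(proj("top",p+s*d)-proj("top",p),2))
A=cv2.resize(cv2.imread("pics/top0.png")[150:185,400:432],None,fx=12,fy=12,interpolation=cv2.INTER_CUBIC)
B=cv2.resize(cv2.imread("pics/top8.png")[150:185,400:432],None,fx=12,fy=12,interpolation=cv2.INTER_CUBIC)
cv2.imwrite("pics/ck.png",np.clip(np.hstack([A,B])*1.5,0,255))
```

```text
163 [134. 135. 130. 111.  79.  53.  58.  71.  71.  62.  51.  53.  76. 101. 118. 125. 130. 140. 151. 156. 156. 149.]
163 [129. 129. 127. 110.  77.  48.  41.  44.  51.  53.  47.  51.  71.  96. 112. 120. 125. 136. 144. 152. 151. 145.]
166 [135. 135. 133. 128. 107.  73.  52.  62.  74.  77.  73.  64.  59.  62.  70.  80.  91. 101. 107. 110. 109. 109.]
166 [129. 131. 129. 123. 103.  70.  42.  41.  48.  64.  71.  63.  54.  50.  60.  75.  86.  96. 104. 105. 105. 103.]
169 [135. 134. 133. 132. 127. 105.  70.  53.  66.  76.  77.  75.  72.  68.  71.  83.  88.  77.  59.  52.  51.  51.]
169 [130. 128. 127. 128. 122. 102.  76.  73.  67.  56.  64.  73.  72.  71.  68.  79.  83.  74.  59.  48.  49.  49.]
171 [134. 133. 132. 132. 131. 131. 123.  97.  70.  70.  75.  75.  73.  78. 103. 122. 124. 102.  71.  54.  51.  51.]
171 [131. 128. 127. 128. 127. 129. 136. 140. 115.  73.  61.  69.  71.  70.  73.  88. 103.  95.  67.  49.  49.  48.]
172 [134. 134. 133. 133. 133. 136. 138. 115.  73.  66.  73.  72.  72.  85. 110. 127. 127. 110.  82.  59.  53.  51.]
172 [129. 129. 128. 129. 129. 133. 143. 143. 117.  75.  57.  63.  67.  67.  73.  93. 110. 104.  78.  58.  49.  49.]
173 [134. 133. 132. 132. 133. 132. 127. 101.  64.  58.  65.  67.  75.  94. 117. 130. 130. 122.  97.  67.  53.  52.]
173 [128. 129. 128. 130. 130. 127. 127. 118.  95.  61.  47.  55.  58.  64.  84. 106. 121. 118.  94.  65.  51.  50.]
4 [ 2. -0.]
5 [ 2. -0.]
5.7 [ 2. -1.][ WARN:0@0.474] global loadsave.cpp:1063 imwrite_ Unsupported depth image for selected encoder is fallbacked to CV_8U.
```

View pics/ck.png

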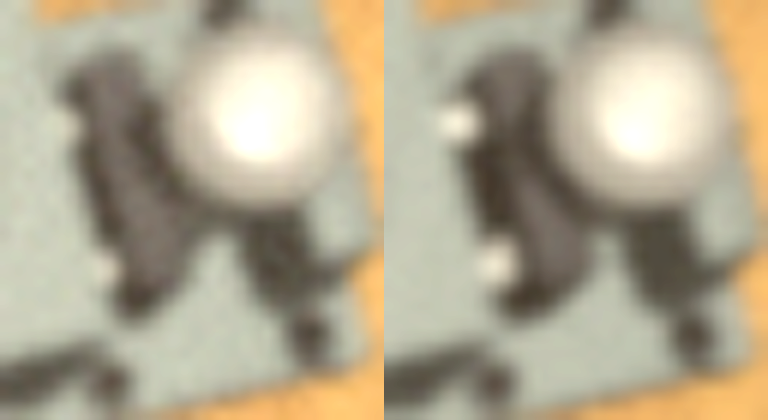

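Run:
```python
from h import *
from scipy.ndimage import shift,gaussian_filter
np.set_printoptions(precision=2,suppress=True)
d=np.array([np.cos(np.radians(-77.2)),np.sin(np.radians(-77.2)),0])
p=np.array([500,50,115.])
uv=(proj("top",p+5.7*d)-proj("top",p));print(uv)
a=np.load("pics/top_mean.npy").mean(2);b=np.load("pics/top8.npy").mean(2)
# outer (stake-side, lower) edge of cheek: rows 168..175, cols 412..418; photometric gain from bench/holder
gain=b[150:180,375:382].mean()/a[150:180,375:382].mean();a=a*gain
for reg in((168,176,412,418),(164,171,408,413),(167,175,411,418)):
    r0,r1,c0,c1=reg;best=[]
    for s in np.arange(0,1.5,.05):
        m=shift(a,(uv[1]*s,uv[0]*s),order=3)
        best.append((((m-b)[r0:r1,c0:c1]**2).mean(),s))
    print(reg,sorted(best)[:3])
```

```text
[ 2.24 -0.52]
(168, 176, 412, 418) [(np.float64(13.907633286551487), np.float64(0.65)), (np.float64(15.202180398751265), np.float64(0.7000000000000001)), (np.float64(15.31442771355949), np.float64(0.6000000000000001))]
(164, 171, 408, 413) [(np.float64(197.94637592172384), np.float64(0.30000000000000004)), (np.float64(200.20849847814904), np.float64(0.25)), (np.float64(202.80056092985242), np.float64(0.35000000000000003))]
(167, 175, 411, 418) [(np.float64(26.11076946153144), np.float64(0.6000000000000001)), (np.float64(26.821991913016184), np.float64(0.55)), (np.float64(29.884415273308907), np.float64(0.65))]
```

```bash
cat >> turn.py <<'E'
obs=[(-7.5,517.6,107.0),(-97.5,517.75,109.4),(-144.5,518.9,109.9)]
A=[];bb=[]
for y,X,Y in obs:
    c,s=np.cos(np.radians(y)),np.sin(np.radians(y))
    A+=[[1,0,-c,s],[0,1,-s,-c]];bb+=[X,Y]
SOL=np.linalg.lstsq(np.array(A),np.array(bb),rcond=None)[0]
def tcp(a):
    y=np.radians(a-180);c,s=np.cos(y),np.sin(y)
    return [SOL[0]-c*SOL[2]+s*SOL[3],SOL[1]-s*SOL[2]-c*SOL[3]]
def rd():
    f=np.mean([arm.get_ft_force() for _ in range(3)],0);m=np.mean([arm.get_wrist_torque() for _ in range(3)],0)
    return f,m
E
python3 - <<'E'
from turn import *
print(SOL,[np.round(tcp(a),1) for a in(192.5,172.5,118,105,82.5,35.5)])
t=tcp(118)
arm.reach([*t,245],Q(118))
if not arm.line_to([*t,175],velocity=90,threshold=12):
    print(arm.line_to([*t,151],velocity=25,threshold=8))
print(arm.get_ee_pos(),*rd(),cheek(),arm.get_t())
E
```

```text
[518.85 108.19   1.06   1.32] [array([518.1, 106.7]), array([517.6, 107. ]), array([517.2, 108.5]), array([517.3, 108.9]), array([517.7, 109.4]), array([518.9, 109.9])]
False
[517.26 108.5  151.1 ] [ 0.48  0.12 -1.65] [-0.06  0.02 -0.04] [np.float64(276.06), np.float64(276.49)] 32.8
```

Run:
```python
from turn import *
for a in(112,109,107,105,103):
    arm.line_to([*tcp(a),151],Q(a),velocity=5)
    f,m=rd();print(a,arm.get_ee_pos(),f,m,round(arm.get_joint_efforts()[5],2),round(arm.get_t(),2))
    if m[2]>.4: break
print(cheek(),arm.get_t())
```

```text
112 [517.23 108.68 151.05] [-0.53 -0.77 -1.91] [0.01 0.11 0.03] 0.37 33.06
109 [517.25 108.76 151.03] [-0.51  0.01 -1.83] [0.02 0.04 0.27] 0.38 33.31
107 [517.28 108.84 151.05] [-0.23  0.35 -2.26] [0.03 0.09 0.35] 0.47 33.56
105 [517.33 108.87 151.05] [ 0.38 -0.33 -1.51] [-0.01  0.05  0.32] 0.46 33.81
103 [517.37 108.89 151.02] [ 1.03 -0.93 -1.58] [-0.05  0.08 -0.04] 0.08 34.06
[np.float64(276.12), np.float64(276.54)] 34.1583
```

Run:
```python
from turn import *
for a in(118,126,131,136,142):
    arm.line_to([*tcp(a),151],Q(a),velocity=6)
    f,m=rd();print(a,arm.get_ee_pos(),f,m,round(arm.get_joint_efforts()[5],2),round(arm.get_t(),2))
    if m[2]<-.4: break
print(cheek(),arm.get_t())
cv2.imwrite("pics/side9.png",arm.grab_frame("side"))
crop(cv2.imread("pics/side9.png"),"s9.png",320,180,400,300,7)
```

```text
118 [517.22 108.52 151.03] [ 0.63  0.12 -1.73] [0.02 0.07 0.1 ] -0.11 34.57
126 [517.18 108.35 151.03] [ 0.98  0.74 -2.27] [0.03 0.03 0.09] -0.2 34.86
131 [517.19 108.17 151.02] [ 0.66  0.35 -2.21] [ 0.09 -0.02  0.01] -0.23 35.11
136 [517.2  108.   151.04] [-0.19  0.   -1.77] [0.15 0.03 0.02] -0.24 35.36
142 [517.19 107.85 151.  ] [ 0.3   0.93 -1.27] [ 0.18 -0.03  0.14] -0.24 35.62
[0, np.float64(274.09)] 35.7167
```

View pics/s9.png

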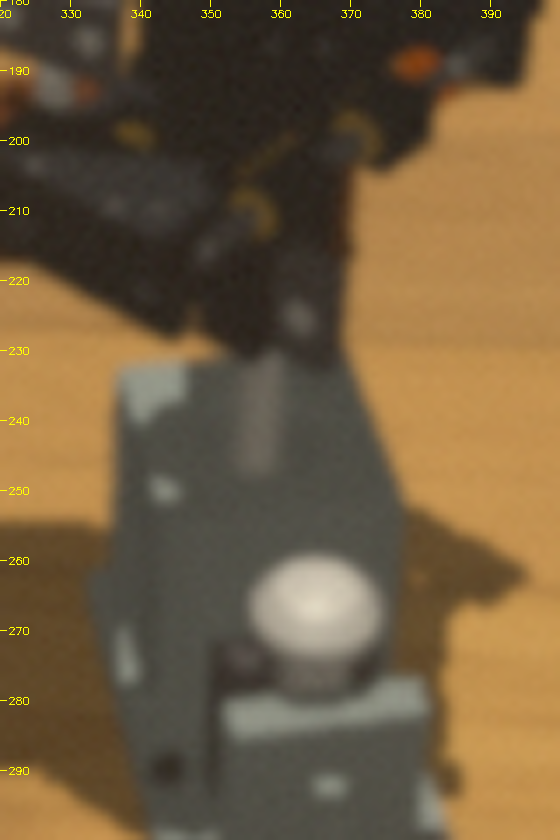

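Run:
```python
from turn import *
for a in(134,129,124,121,118,115,112,110,108,106.5):
    arm.line_to([*tcp(a),151],Q(a),velocity=6)
    f,m=rd();print(a,arm.get_ee_pos(),f.round(1),m,round(arm.get_joint_efforts()[5],2),round(arm.get_finger_gap()*88,2),round(arm.get_t(),2))
arm.wait(.25)
f,m=rd();print(f,m,cheek(),arm.get_t())
```

```text
134 [517.17 108.05 151.01] [-0.3  0.5 -1. ] [ 0.09 -0.01 -0.11] 0.22 11.24 36.06
129 [517.18 108.16 151.01] [ 0.2  1.3 -1. ] [ 0.09  0.01 -0.03] 0.24 11.45 36.31
124 [517.19 108.29 151.02] [ 0.3  0.8 -0.7] [ 0.05  0.01 -0.01] 0.24 11.33 36.56
121 [517.17 108.38 151.01] [ 0.5  0.5 -1.4] [0.06 0.07 0.08] 0.19 11.62 36.81
118 [517.2  108.5  151.02] [ 0.5  0.7 -1. ] [0.01 0.04 0.05] 0.19 11.38 37.06
115 [517.21 108.57 151.  ] [ 0.5  0.8 -0.6] [0.04 0.04 0.01] 0.19 11.52 37.31
112 [517.24 108.65 151.01] [-0.5 -0.5 -0.6] [-0.    0.07  0.05] 0.19 11.29 37.56
110 [517.24 108.69 151.  ] [-0.2  0.7 -0.3] [0.01 0.04 0.01] 0.17 11.78 37.81
108 [517.27 108.78 151.03] [ 0.4 -0.2 -0.8] [-0.    0.02  0.07] 0.17 11.27 38.06
106.5 [517.28 108.82 151.01] [ 0.3 -0.9 -0.7] [0.01 0.   0.06] 0.16 11.26 38.31
[ 0.14 -0.82 -1.26] [0.05 0.08 0.  ] [np.float64(276.04), np.float64(276.45)] 38.6583
```

Run:
```python
from turn import *
for a in(104,102,100,98,96,94,92):
    arm.line_to([*tcp(a),151],Q(a),velocity=6)
    f,m=rd();print(a,arm.get_ee_pos(),f.round(1),m,round(arm.get_joint_efforts()[5],2),round(arm.get_finger_gap()*88,2),round(arm.get_t(),2))
    if m[2]>.25: break
print(cheek(),arm.get_t())
```

```text
104 [517.33 108.89 151.02] [ 0.7  0.4 -0.4] [-0.04  0.06  0.09] 0.19 11.56 38.91
102 [517.33 108.95 150.99] [ 0.1  0.1 -0.3] [0.   0.03 0.23] 0.3 11.31 39.16
100 [517.36 109.05 151.  ] [ 0.4 -0.   0.2] [0.03 0.08 0.55] 0.67 11.6 39.41
[np.float64(276.13), np.float64(276.53)] 39.5083
```

Run:
```python
from turn import *
arm.wait(.25)
print(rd()[1],cheek())
arm.line_to([*tcp(106),151],Q(106),velocity=8)
p=arm.get_ee_pos()
arm.line_to([p[0],p[1],290],velocity=150)
arm.reach([519.5,360.5,215],Q(185))
arm.wait(.1);print(arm.get_ee_pos(),*rd(),arm.get_t())
cv2.imwrite("pics/side10.png",arm.grab_frame("side"))
# foot z=84 ; axis through TCP vs hole A
crop(cv2.imread("pics/side10.png"),"s10.png",310,120,390,225,7,pts=[proj("side",(519.5+16.5*np.cos(t),360.5+16.5*np.sin(t),50)) for t in np.linspace(0,6.28,20)])
```

```text
[0.08 0.05 0.59] [np.float64(276.04), np.float64(276.49)]
[520.09 359.37 215.47] [ 0.97 -0.29 -2.69] [-0.04 -0.04  0.  ] 42.3167
```

View pics/s10.png

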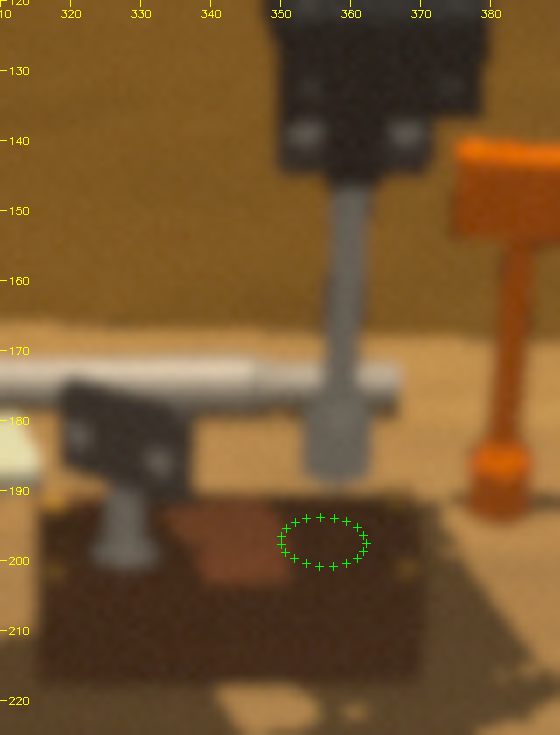

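Run:
```python
from turn import *
print(arm.line_to([519.5,360.5,176],velocity=60,threshold=10),arm.get_ee_pos(),*rd(),arm.get_t())
if arm.get_ee_pos()[2]<177:
    print(arm.line_to([519.5,360.5,145.7],velocity=35,threshold=10),arm.get_ee_pos(),*rd(),arm.get_t())
```

```text
False [519.58 360.56 176.2 ] [ 0.51  0.36 -3.01] [0.03 0.03 0.01] 43.1667
False [519.53 360.57 145.99] [-1.03  0.98  1.28] [0.12 0.23 0.02] 44.1833
```

Run:
```python
from turn import *
arm.gripper_to(0.8)
arm.wait(.1)
arm.line_to([519.5,360.5,250],velocity=120)
arm.reach([330,470,300],Q(165))
print(arm.get_t(),arm.get_ft_force())
for n in("side","top"): cv2.imwrite(f"pics/{n}11.png",arm.grab_frame(n))
crop(cv2.imread("pics/side11.png"),"s11.png",295,130,405,225,7);crop(cv2.imread("pics/top11.png"),"t11.png",260,140,440,225,4)
print(cheek())
```

```text
47.1667 [0.4  0.34 0.11]
[np.float64(276.07), np.float64(276.48)]
```

View pics/s11.png

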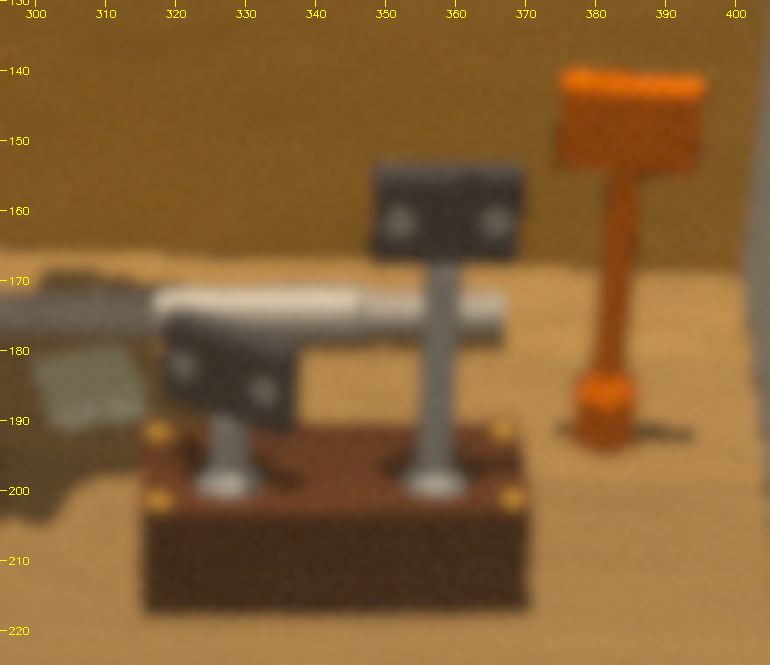

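View pics/t11.png

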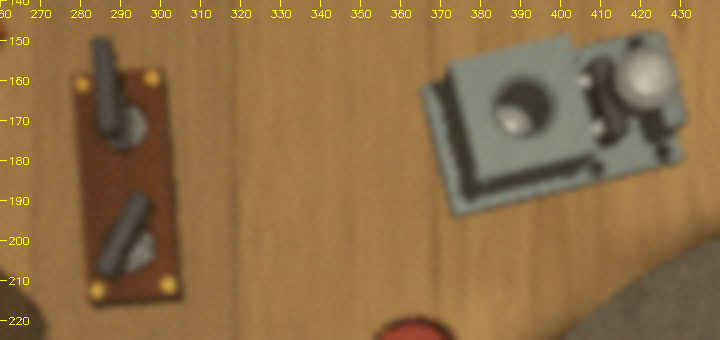

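The long key stands in its hole again, fully down and upright: its handle is at side (359,161) and its collar at (357,199), the same pixels as at the start. The short key, at (328,183), has not moved. The cheek is still advanced. Handing in.

Run:
```python
from workcell import arm
print(arm.close_job(),arm.get_t())
```

```text
the job is handed in; nothing more can be done
the job is handed in; nothing more can be done
```

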